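Sort the odds and ends on the kitchen bench

TASK

Sort the five loose things on the steel bench: stand the squat jar upright in the wide bay of the slatted crate and the slim jar upright in its narrow bay, lay the scrubbing brush (bristles down) and the bar of soap flat on the floor of the shallow steel tray, and put the white pipe tee into the round tub. Set the glass jars down gently instead of dropping them, and leave the egg tray and the spray bottle where they stand.

Things in the scene. Friction and masses are not known exactly. Their poses are not given: they have to be found in the camera images.
- jar_squat: Squat glass storage jar of beans with a flat brass lid: upright cylinder 64 mm in diameter, 70 mm tall (lid is the top 16 mm, same diameter). Origin at the centre of its underside, z up.
- jar_slim: Slim glass spice jar with a flat brass lid: upright cylinder 42 mm in diameter, 85 mm tall. Origin at the centre of its underside, z up.
- brush: Wooden scrubbing brush lying bristles down: wood block 100 mm long (its x) by 45 mm wide (its y), from 22 to 40 mm above the underside; the stiff bristles below fill 90 x 37 mm. Origin at the centre of the underside, z up.
- soap: Bar of hard kitchen soap, pale beige rounded block 80 mm long (its x), 50 mm wide (its y), 26 mm high, lying flat. Origin at the centre of its underside, z up.
- tee: White plastic drain-pipe tee lying flat: run 76 mm long along its y, side branch along its +x ending 44 mm from the run axis. Pipe 32 mm in diameter, 12 mm long end collars 38 mm; pipe axes 19 mm above the underside. From the back of the run (x = -16 mm) to the branch end (x = +44 mm) it is 60 mm. Origin at the underside, below the crossing of the pipe axes, z up.
- crate: Slatted wooden crate, fixed, outer 110 mm (its x) by 170 mm (its y), walls 6 mm, rim and divider 35 mm high, floor 8 mm thick. The divider makes two bays, each 98 mm along x: wide bay 90 mm along y, centre at y = +34 mm; narrow bay 62 mm along y, centre at y = -48 mm. Origin at the centre of its underside, z up.
- tray: Shallow rectangular dark steel tray, fixed, outer size 140 mm (its x) by 200 mm (its y), walls 4 mm thick, rim 18 mm high, floor 4 mm thick. Origin at the centre of its underside, z up.
- tub: Round white open plastic tub, fixed, 150 mm in outer diameter at the rim (136 mm at the foot), 55 mm high, wall 3 mm, floor 4 mm thick. Origin at the centre of its underside, z up.
- egg_tray: Bystander: cardboard egg tray 156 mm square with seven eggs in it, 73 mm high in all. Origin at the centre of its underside.
- spray_bottle: Bystander: white spray bottle with a red collar, 80 mm in diameter, 246 mm tall. Origin at the centre of its underside.
Mind the look-alikes: they are no part of the job. Leave any blue or purple look-alike of the tee alone.

How it is judged:
At the end, for the whole second after the job is handed in: Squat jar upright (within 5 deg) on the floor of the wide bay, slim jar likewise in the narrow bay; brush (bristles down) and soap flat (5 deg) on the tray floor inside the rim; tee in the tub, origin within 65 mm of its axis and under 50 mm above its underside; all released and at rest (x of jar_squat in the frame of crate between -0.022 and 0.022 m and y of jar_squat in the frame of crate between 0.017 and 0.051 m and z of each of jar_squat, jar_slim in the frame of crate below 0.013 m and x of jar_slim in the frame of crate between -0.033 and 0.033 m and y of jar_slim in the frame of crate between -0.063 and -0.033 m and x of brush in the frame of tray between -0.06 and 0.06 m and y of brush in the frame of tray between -0.09 and 0.09 m and z of each of brush, soap in the frame of tray below 0.009 m and x of soap in the frame of tray between -0.06 and 0.06 m and y of soap in the frame of tray between -0.09 and 0.09 m and horizontal distance between tee and tub below 0.065 m and z of tee in the frame of tub below 0.05 m and angle between each of jar_squat, jar_slim, brush, soap's own z axis and vertical below 0.09 rad and linear speed of each of jar_squat, jar_slim, brush, soap, tee below 0.02 m/s); the robot touches nothing.
It fails at once if the egg tray or the spray bottle is moved by more than 30 mm (distance of any of egg_tray, spray_bottle from where it was at the start of the episode above 0.03 m).
It fails at once if a glass jar is dropped: it moves faster than 1 m/s while no finger touches it (a fall of about 5 cm) ((linear speed of jar_squat above 1 m/s and contact force between jar_squat and the fingers below 0.05 N) or (linear speed of jar_slim above 1 m/s and contact force between jar_slim and the fingers below 0.05 N)).
It also fails if it takes over 128 s, if anything falls off the work surface, if the arm or the gripper's body presses on something with over 40 N, if the wrist force passes 120 N, or if a joint passes its speed limit or range.

ROBOT

A 6-joint arm with a two-finger parallel gripper is mounted at the origin on the work surface. World frame = base frame: x ahead of the robot, y to its left, z up, the work surface at z = 0. Lengths are in m, angles in rad, forces in N, time in s.
With the tool pointing down it reaches from about 0.3 to 0.775 m from the base axis. Payload 14.6 kg.
Tool frame: the origin (TCP) lies between the finger pads; the fingertips stand 8 mm ahead of it and the grasp point (between the pads) lies 11 mm behind it; x points along the fingers, y is the direction in which the jaws open and shut, and the axes are right-handed (so a half turn about x gives the same grasp; the last joint's range is limited). The gripper opens to 94 mm and grips with 3 to 60 N. Pads are 16 mm wide; open, the fingers measure 119 mm over their backs; the gripper's body (75 mm by 177 mm) begins 78 mm behind the grasp point.
Start: joints at [1.15, 0.3, 1.521, -0, 1.321, -0.067], TCP at [0.191, 0.516, 0.193] pointing down, gripper open.
Joint ranges: [-3.03, 3.03], [-0.79, 2.21], [0.23, 2.52], [-1.04, 4.18], [0, 3.07], [-2.55, 2.55]. Speed limits (rad/s): [2.22, 2.22, 2.57, 3.14, 3.14, 3.14].

INTERFACE

Orientations are given as [roll, pitch, yaw] about the fixed x, y, z axes, in that order (R = Rz(yaw) Ry(pitch) Rx(roll)).
In Python, from station import ctrl gives the robot as it stands.
- The arm moves only by the shell command python3 -m creep 'ROWS' [FORCE]. ROWS is a JSON object of lists of equal length, an entry for each row: "hand": the closure, from -1 (fully open) to 1 (shut); "slide": the shift along the tool's x, y, z in m, a list of three; "spin": the turn about the tool's x in degrees. A call has 1 to 12 rows; each row is the pose to reach, as a shift and turn from the pose commanded when the call began, along the tool's axes at that moment; what a row does not reach only later rows make up. A row lasts 1/12 s, in which the tool goes at most 41.7 mm and 7.16 degrees, less where a joint would pass 70% of its speed; a pose out of reach is approached as far as the arm can. A call with a gripper value outside its range is refused whole. The fingers move at their own pace and stop on an object; FORCE is the grip in N (left out, the last holds). Time passes only in rows, so rows that repeat a pose let the fingers close. It gives the time, the measured TCP pose, the force and the opening at its end, in the units of the state.
- ctrl.get_obs(): the state, without advancing time (a new reading comes with each control period).
- ctrl.camera(name): name is "scene" or "top" or "wrist"; returns the picture (400x640x3 uint8, red, green, blue); there is no depth.
- ctrl.calibration(name): a dict with "K" (3x3 intrinsics, pixels), "R" (3x3) and "t" (3): a world point X has camera coordinates R X + t. Camera axes: x right, y down, z forward; pixel columns grow to the right and rows downward; lengths in m; the calibration is good to about 2 mm. A picture is of the moment at which its call begins: read the wrist's pose just before it. calibration takes no time and is no camera call; for the wrist camera it gives the pose at the moment of the call.
- ctrl.hand_in(): hands the job in, once; it reports no verdict.
The state is a dict: "time_s": time; "qpos": joint angles; "joint_vel": joint speeds; "tau": joint torques, N m; "ee_pos": TCP position; "eef_rot": TCP orientation; "force": force on the tool from outside, world axes, zero at the start; "moment": the same for the moment, N m; "grip_width": finger opening in m.
Only numpy, scipy, OpenCV 4.12 (cv2) and the standard library are available. Lean on these libraries where they do the work, as an engineer would, in place of code of your own. Each camera call takes 0.05 s, during which the arm holds its last target.

## Working session

There is one attempt and no reset: what is moved stays moved. The work goes in short steps, Python scripts to look and compute and a shell command to move; the robot and the scene stay as the last step left them, time stands still between calls to the robot, and variables do not carry over. Pictures are saved under pics/ and viewed, and the job is handed in when it is done.

```bash
mkdir -p pics; ls; python3 - <<'E'
from station import ctrl
import cv2
o=ctrl.get_obs(); print(o)
for n in("scene","top","wrist"):
    c=ctrl.calibration(n); print(n,c)
    cv2.imwrite(f"pics/{n}0.png",ctrl.camera(n)[:,:,::-1])
E
```

```text
pics
{'time_s': 0.0, 'qpos': array([ 1.15039201e+00,  3.00436288e-01,  1.52159109e+00, -1.51847234e-06,
        1.32068335e+00, -6.66087812e-02]), 'joint_vel': array([ 0.00189456, -0.00042108, -0.00108817, -0.00091757, -0.00077616,
        0.00152122]), 'tau': array([-7.35697677e-05, -5.31809020e+01, -3.52737021e+01,  7.09070452e-02,
        2.44987925e-02, -3.48850813e-05]), 'ee_pos': array([0.19044812, 0.51567993, 0.19250119]), 'eef_rot': array([-1.63608964,  1.56967825, -1.9898848 ]), 'force': array([ 0.08086236,  0.34621077, -0.41342665]), 'moment': array([-0.01353859,  0.00974294,  0.00030546]), 'grip_width': 0.09389609622498188}
scene {'K': array([[398.34856074,   0.        , 320.84796305],
       [  0.        , 398.34856074, 202.34398559],
       [  0.        ,   0.        ,   1.        ]]), 'R': array([[ 0.62584433,  0.77986044, -0.01168662],
       [ 0.49934587, -0.41214948, -0.76209351],
       [-0.59914321,  0.47111624, -0.6473615 ]]), 't': array([-0.3414607 , -0.27223752,  1.66297968])}
top {'K': array([[414.59094104,   0.        , 319.06208215],
       [  0.        , 414.59094104, 204.08363888],
       [  0.        ,   0.        ,   1.        ]]), 'R': array([[ 2.75164243e-02, -9.99621253e-01, -4.44090662e-04],
       [-9.81964722e-01, -2.69472597e-02, -1.87133987e-01],
       [ 1.87051143e-01,  5.58533954e-03, -9.82334298e-01]]), 't': array([-0.02217867,  0.56448031,  1.42162566])}
wrist {'K': array([[288.83204641,   0.        , 318.55998146],
       [  0.        , 288.83204641, 195.10492798],
       [  0.        ,   0.        ,   1.        ]]), 'R': array([[ 3.47309683e-01,  9.37750399e-01, -4.15161919e-04],
       [ 9.11418996e-01, -3.37453217e-01,  2.35458574e-01],
       [ 2.20661274e-01, -8.21554292e-02, -9.71884297e-01]]), 't': array([-0.55082614, -0.02469902,  0.38987926])}
```

View pics/top0.png

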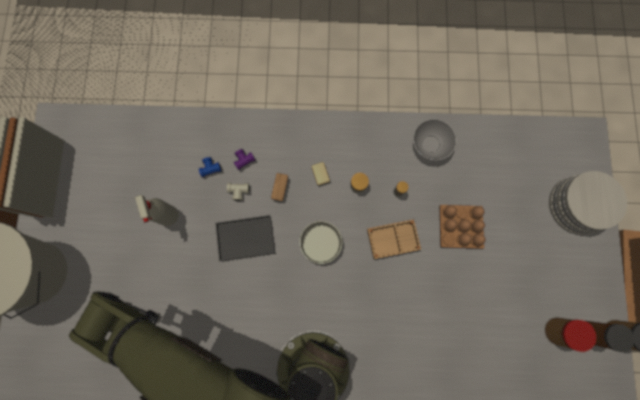

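View pics/scene0.png

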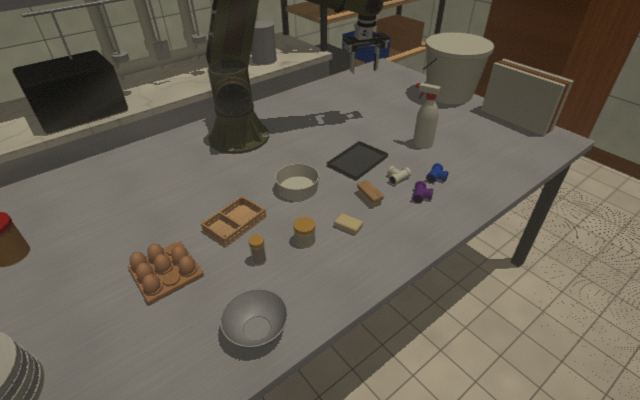

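View pics/wrist0.png

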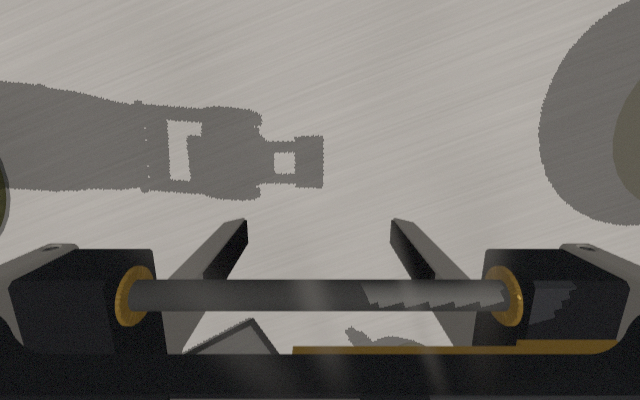

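The top view shows all five objects: tee (237,190), brush (280,187), soap (321,174), squat jar (360,182), slim jar (402,188). It also shows the tray (245,238), tub (321,243) and crate (394,240). I'll enlarge crops to measure.

```bash
python3 - <<'E'
import cv2
t=cv2.imread("pics/top0.png"); s=cv2.imread("pics/scene0.png")
def crop(i,x,y,w,h,k,n):
    cv2.imwrite(n,cv2.resize(i[y:y+h,x:x+w],None,fx=k,fy=k,interpolation=cv2.INTER_CUBIC))
crop(t,190,150,130,70,6,"pics/ta.png")
crop(t,300,150,130,70,6,"pics/tb.png")
crop(t,205,205,130,70,6,"pics/tc.png")
crop(t,330,205,130,70,6,"pics/td.png")
E
```

```text
(no output)
```

View pics/ta.png

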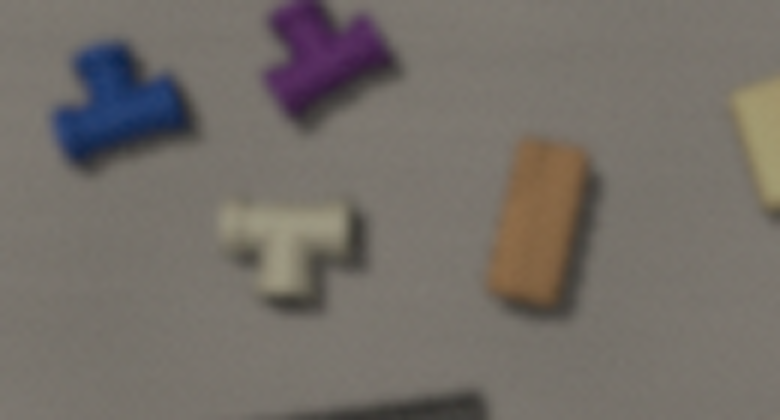

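View pics/tb.png

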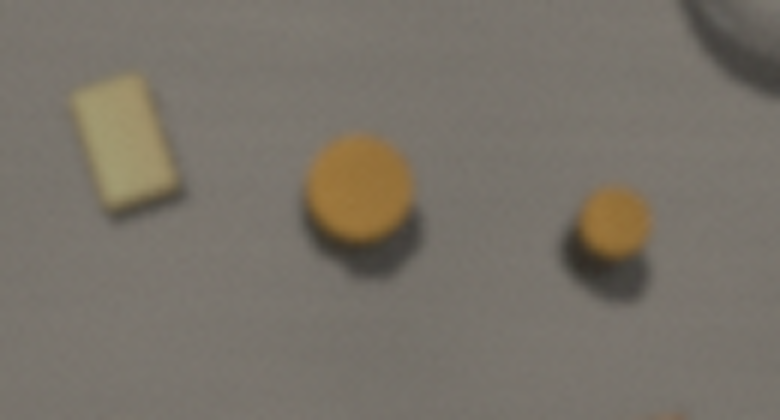

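View pics/tc.png

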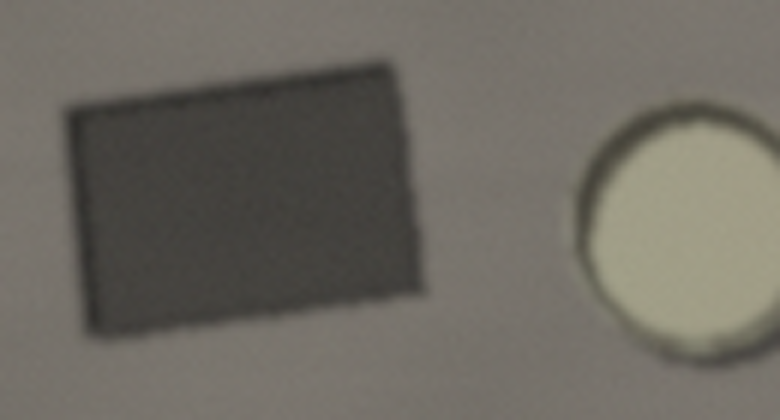

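View pics/td.png

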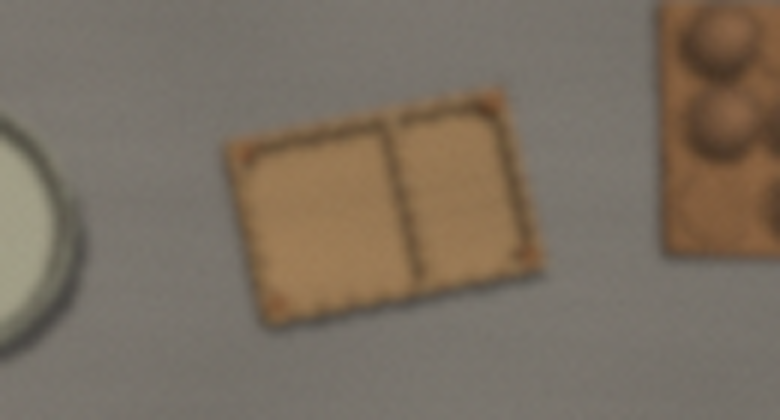

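```bash
cat > h.py <<'E'
import numpy as np
from station import ctrl
def back(name,px,z,cal=None):
    c=cal or ctrl.calibration(name); R,t,K=c["R"],c["t"],c["K"]
    o=-R.T@t; d=R.T@np.linalg.solve(K,np.array([px[0],px[1],1.]))
    return o+d*(z-o[2])/d[2]
def proj(name,X,cal=None):
    c=cal or ctrl.calibration(name); p=c["K"]@(c["R"]@np.asarray(X)+c["t"]); return p[:2]/p[2]
E
cat > m.py <<'E'
from h import *
np.set_printoptions(precision=4,suppress=True)
def B(ox,oy,pts,z):
    return np.array([back("top",(ox+(x+.5)/6-.5,oy+(y+.5)/6-.5),z)[:2] for x,y in pts])
def rect(n,P):
    s=[np.linalg.norm(P[i]-P[(i+1)%4]) for i in range(4)]
    a=[np.degrees(np.arctan2(*(P[(i+1)%4]-P[i])[::-1])) for i in range(4)]
    print(n,P.mean(0),"sides",np.array(s),"ang",np.array(a))
rect("tray",B(205,205,[(66,108),(390,62),(425,292),(92,335)],.018))
rect("crate",B(330,205,[(226,143),(503,92),(545,270),(265,327)],.035))
rect("soap",B(300,150,[(72,95),(143,74),(180,182),(106,208)],.026))
rect("brush",B(190,150,[(525,137),(590,150),(555,305),(490,290)],.04))
print("squat",B(300,150,[(360,189)],.07),"slim",B(300,150,[(615,223)],.085))
print("squat diam", np.ptp(B(300,150,[(307,189),(413,189)],.07)[:,1]),np.ptp(B(300,150,[(579,223),(651,223)],.085)[:,1]))
print("tub",[back("top",p,.055) for p in [(300.5,243.5),(344,243.5),(322,221.5),(322,265.8)]])
print("tee run ends",B(190,150,[(220,225),(354,228)],.019),"branch",B(190,150,[(285,300)],.019),"back",B(190,150,[(287,203)],.019))
print("egg",back("top",(463,227),.06),"bottle",back("top",(165,210),.1), back("top",(145,208),.23))
o=ctrl.get_obs()
from scipy.spatial.transform import Rotation as Ro
print(Ro.from_euler("xyz",o["eef_rot"]).as_matrix())
print("campos top",-ctrl.calibration("top")["R"].T@ctrl.calibration("top")["t"])
E
python3 m.py
```

```text
tray [0.4418 0.2554] sides [0.1965 0.1404 0.1983 0.1374] ang [ -80.218  -168.6321   98.9181   10.6779]
crate [ 0.4492 -0.2746] sides [0.1685 0.1077 0.1688 0.1104] ang [ -77.9663 -167.6176  102.9477   12.2671]
soap [ 0.6871 -0.0084] sides [0.0457 0.0721 0.048  0.0744] ang [ -71.3711 -160.2617  111.4242   17.9435]
brush [0.6292 0.138 ] sides [0.0404 0.0979 0.0402 0.0968] ang [-100.0583  170.0046   78.3808   -9.8716]
squat [[ 0.6488 -0.1484]] slim [[ 0.6287 -0.2962]]
squat diam 0.06275839556331304 0.042067219278654866
tub [array([0.4228, 0.0542, 0.055 ]), array([ 0.427 , -0.0975,  0.055 ]), array([ 0.5024, -0.0187,  0.055 ]), array([ 0.3478, -0.0228,  0.055 ])]
tee run ends [[0.6256 0.3358]
 [0.6259 0.2538]] branch [[0.5799 0.2931]] back [[0.6405 0.2958]]
egg [ 0.4957 -0.5131  0.06  ] bottle [0.5208 0.5214 0.1   ] [0.5039 0.5346 0.23  ]
[[-0.0003  0.3465  0.9381]
 [-0.0008  0.9381 -0.3465]
 [-1.     -0.0008 -0.    ]]
campos top [ 0.289  -0.0149  1.5021]
```

```bash
python3 - <<'E'
from h import *
import cv2
im=cv2.imread("pics/scene0.png")
im=cv2.resize(im,None,fx=4,fy=4,interpolation=cv2.INTER_CUBIC)
c=ctrl.calibration("scene")
def poly(P,col):
    q=np.array([proj("scene",p,c)*4+1.5 for p in P]).round().astype(int)
    cv2.polylines(im,[q.reshape(-1,1,2)],True,col,1)
def rect(cx,cy,z,lx,ly,deg,col):
    a=np.radians(deg);R=np.array([[np.cos(a),-np.sin(a)],[np.sin(a),np.cos(a)]])
    poly([[*(np.array([cx,cy])+R@np.array([sx*lx/2,sy*ly/2])),z] for sx,sy in((1,1),(1,-1),(-1,-1),(-1,1))],col)
def circ(cx,cy,z,r,col): poly([[cx+r*np.cos(t),cy+r*np.sin(t),z] for t in np.linspace(0,6.28,60)],col)
rect(.4418,.2554,.018,.14,.2,10.2,(0,0,255)); rect(.4492,-.2746,.035,.11,.17,12.4,(0,0,255))
rect(.687,-.0084,.026,.08,.05,19,(0,0,255)); rect(.629,.138,.04,.1,.045,-10,(0,0,255))
circ(.649,-.1484,.07,.032,(0,0,255)); circ(.6287,-.2962,.085,.021,(0,0,255)); circ(.425,-.0215,.055,.075,(0,0,255))
rect(.610,.295,.019,.06,.038,0,(0,0,255)); rect(.625,.295,.019,.032,.076,0,(255,0,0))
cv2.imwrite("pics/ov.png",im[500:1100,780:1580]); cv2.imwrite("pics/ov2.png",im[560:1160,1200:2000])
E
```

```text
(no output)
```

View pics/ov.png

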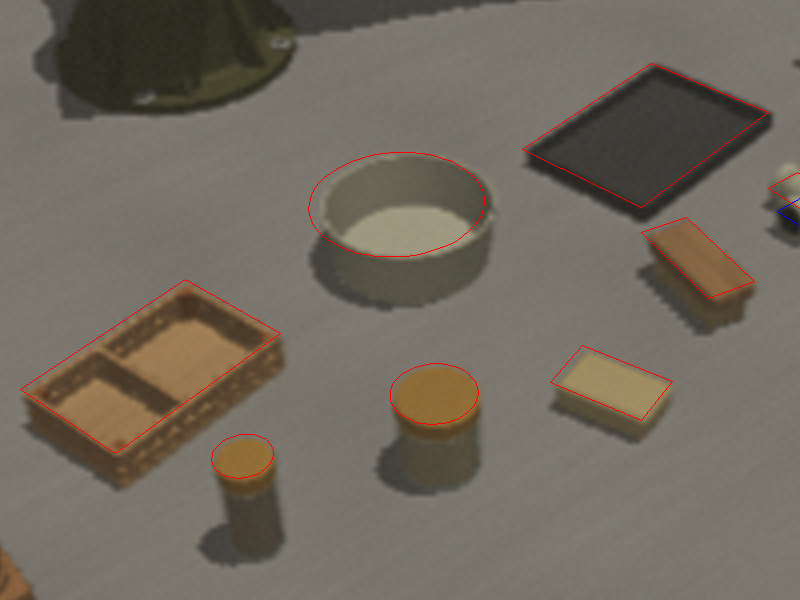

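View pics/ov2.png

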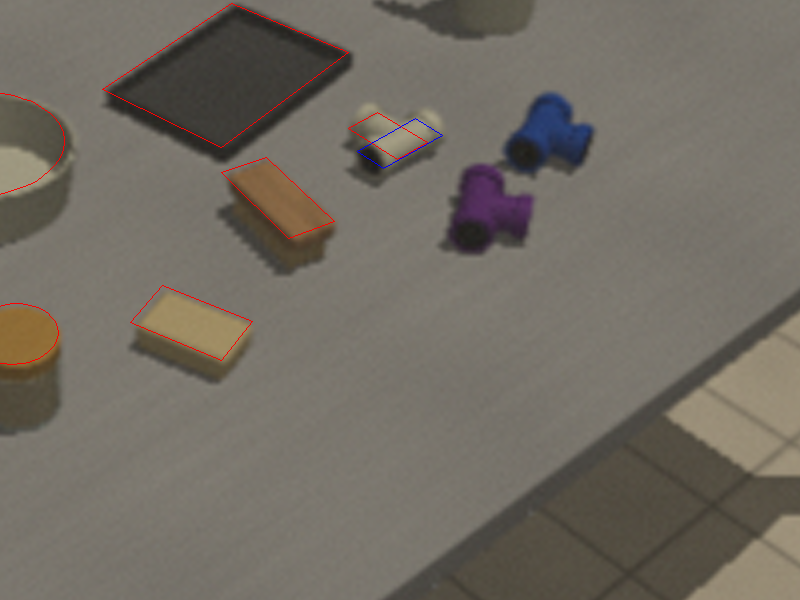

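```bash
cat > p.py <<'E'
import sys
from h import *
from scipy.spatial.transform import Rotation as Ro
o=ctrl.get_obs(); R=Ro.from_euler("xyz",o["eef_rot"]).as_matrix()
ya=np.degrees(np.arctan2(R[1,1],R[0,1]))
x,y,z,a=map(float,sys.argv[1:5])
print("t %.2f tcp %s jaw %.1f w %.4f F %s tilt %.2f"%(o["time_s"],o["ee_pos"].round(4),ya,o["grip_width"],o["force"].round(1),np.degrees(np.arccos(-R[2,0]))))
d=np.array([x,y,z])-o["ee_pos"]
s=R.T@d; n=np.linalg.norm(d)
sp=(ya-a+90)%180-90
print("slide",s.round(4),"spin %.1f"%sp,"rows>=%.1f %.1f"%(n/.0417,abs(sp)/7.16))
E
python3 p.py .649 -.148 .19 12.4
```

```text
t 0.15 tcp [0.1905 0.5157 0.1926] jaw 69.7 w 0.0938 F [-0.4  0.1  0.3] tilt 0.05
slide [ 0.003  -0.4638  0.6601] spin 57.3 rows>=19.3 8.0
```

```bash
python3 -m creep '{"hand":[-1,-1,-1,-1,-1,-1,-1,-1,-1,-1,-1,-1],"slide":[[0,-0.02,0.03],[0,-0.04,0.06],[0,-0.07,0.09],[0,-0.09,0.12],[0,-0.11,0.16],[0,-0.14,0.19],[0,-0.16,0.22],[0,-0.18,0.26],[0,-0.21,0.29],[0,-0.23,0.33],[0,-0.25,0.36],[0,-0.27,0.39]],"spin":[5,10,15,20,25,30,35,40,45,50,55,57.3]}' 20; python3 p.py .649 -.148 .12 12.4
```

```text
time_s: 1.15
ee_pos: [0.4639, 0.1253, 0.193]
eef_rot: [0.816, 1.571, -0.544]
force: [-0.1, 0.7, 0.4]
grip_width: 0.0938
t 1.15 tcp [0.4639 0.1253 0.193 ] jaw 12.1 w 0.0938 F [-0.1  0.7  0.4] tilt 0.01
slide [0.0731 0.1237 0.306 ] spin -0.3 rows>=8.1 0.0
```

```bash
python3 -m creep '{"hand":[-1,-1,-1,-1,-1,-1,-1,-1,-1,-1],"slide":[[0,0.015,0.037],[0,0.03,0.073],[0.01,0.044,0.11],[0.02,0.059,0.147],[0.03,0.074,0.184],[0.04,0.089,0.22],[0.05,0.104,0.257],[0.055,0.116,0.287],[0.06,0.124,0.306],[0.06,0.124,0.306]],"spin":[0,0,0,0,0,0,0,0,0,0]}'; python3 p.py .649 -.148 .041 12.4; python3 - <<'E'
from h import *
import cv2
cv2.imwrite("pics/w1.png",ctrl.camera("wrist")[:,:,::-1])
for p in [(.649,-.148,.07),(.681,-.148,.07),(.617,-.148,.07)]: print(proj("wrist",p))
E
```

```text
time_s: 1.98
ee_pos: [0.6502, -0.1479, 0.1306]
eef_rot: [-1.907, 1.568, 3.02]
force: [0.1, 0.5, 0.3]
grip_width: 0.0939
t 1.98 tcp [ 0.6502 -0.1479  0.1306] jaw 12.3 w 0.0939 F [0.1 0.5 0.3] tilt 0.15
slide [ 0.0896 -0.001  -0.0001] spin -0.1 rows>=2.1 0.0
[316.28293269 204.83984738]
[350.48034631 212.01144712]
[281.6762696  197.58242321]
```

View pics/w1.png

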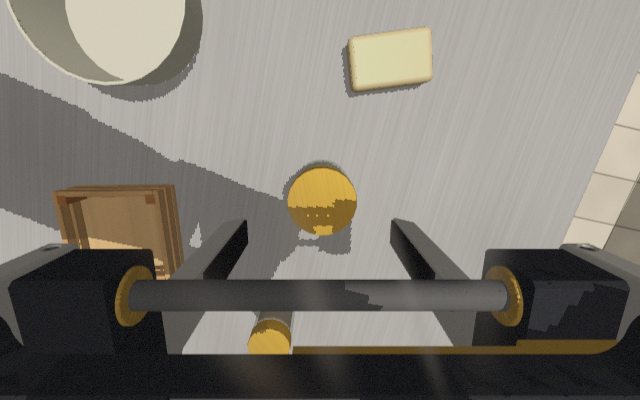

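The wrist view shows the squat lid centred at about (322,201). My estimate projects to (316,205), so the jar is a few mm off. I'll recompute from this pixel.

```bash
python3 - <<'E'
from h import *
print(back("wrist",(322,201),.07))
for p in [(350,39),(430,28),(433,79),(353,89)]: print(back("wrist",p,.026)[:2])
print(back("wrist",(270,338),.085))
E
python3 p.py .653 -.145 .041 12.4
```

```text
[ 0.65330389 -0.14337062  0.07      ]
[0.64814291 0.00425173]
[0.71857593 0.02906159]
[ 0.73475542 -0.01290721]
[ 0.66149514 -0.03815295]
[ 0.63269039 -0.28340048  0.085     ]
t 2.03 tcp [ 0.6497 -0.1461  0.1313] jaw 12.3 w 0.0939 F [-0.3  0.2  0.3] tilt 0.13
slide [ 0.0903  0.0037 -0.0002] spin -0.1 rows>=2.2 0.0
```

```bash
python3 -m creep '{"hand":[-1,-1,-1,-1,-1,0,1,1,1,1,1],"slide":[[0.03,0.004,-0.002],[0.06,0.004,-0.002],[0.08,0.004,-0.002],[0.09,0.004,-0.002],[0.09,0.004,-0.002],[0.09,0.004,-0.002],[0.09,0.004,-0.002],[0.09,0.004,-0.002],[0.09,0.004,-0.002],[0.09,0.004,-0.002],[0.09,0.004,-0.002]],"spin":[0,0,0,0,0,0,0,0,0,0,0]}' 25; python3 p.py .445 -.239 .19 12.4
```

```text
time_s: 2.95
ee_pos: [0.6534, -0.142, 0.0439]
eef_rot: [0.829, 1.57, -0.525]
force: [-2.8, 0.0, 5.5]
grip_width: 0.0635
t 2.95 tcp [ 0.6534 -0.142   0.0439] jaw 12.4 w 0.0635 F [-2.8  0.   5.5] tilt 0.04
slide [-0.1462 -0.2243  0.05  ] spin 0.0 rows>=6.5 0.0
```

```bash
python3 -m creep '{"hand":[1,1,1,1,1,1,1,1,1,1,1,1],"slide":[[-0.015,0,0],[-0.04,0,0],[-0.07,-0.01,0.003],[-0.09,-0.035,0.008],[-0.09,-0.07,0.015],[-0.09,-0.105,0.022],[-0.09,-0.14,0.03],[-0.09,-0.17,0.037],[-0.09,-0.195,0.043],[-0.09,-0.215,0.048],[-0.09,-0.225,0.05],[-0.09,-0.225,0.05]],"spin":[0,0,0,0,0,0,0,0,0,0,0,0]}'; python3 p.py .445 -.239 .052 12.4;  python3 - <<'E'
from h import *
import cv2
cv2.imwrite("pics/w2.png",ctrl.camera("wrist")[:,:,::-1])
t=ctrl.camera("top")[:,:,::-1]
cv2.imwrite("pics/t2.png",cv2.resize(t[200:270,340:460],None,fx=6,fy=6,interpolation=cv2.INTER_CUBIC))
E
```

```text
time_s: 3.95
ee_pos: [0.4432, -0.2397, 0.1332]
eef_rot: [-0.129, 1.571, -1.484]
force: [0.2, -1.1, -2.2]
grip_width: 0.0634
t 3.95 tcp [ 0.4432 -0.2397  0.1332] jaw 12.3 w 0.0634 F [ 0.2 -1.1 -2.2] tilt 0.01
slide [ 0.0812  0.0019 -0.0003] spin -0.1 rows>=1.9 0.0
```

View pics/w2.png

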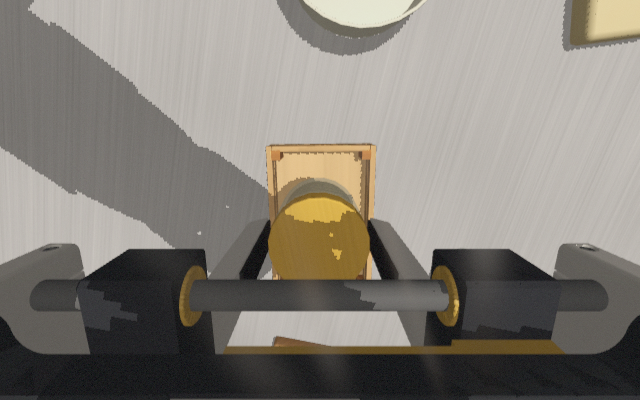

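View pics/t2.png

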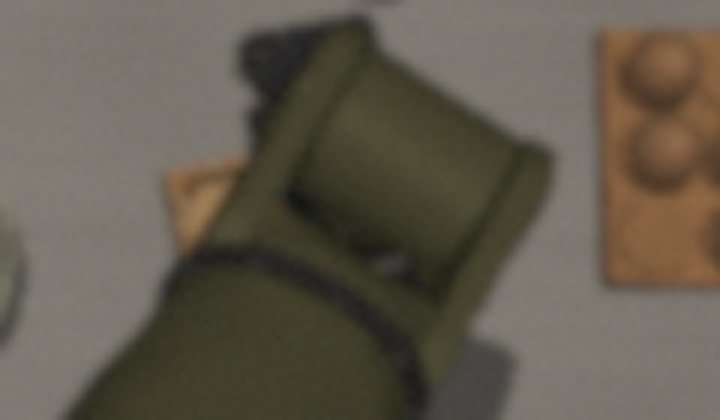

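The wrist view shows the crate's far (+y) rim, outer corners at about (267,146) and (376,146).

```bash
python3 - <<'E'
from h import *
a=back("wrist",(267,146),.035)[:2];b=back("wrist",(376,146),.035)[:2]
d=b-a; ang=np.arctan2(d[1],d[0]); print(a,b,np.linalg.norm(d),np.degrees(ang))
ang=np.radians(12.4)
ex=np.array([np.cos(ang),np.sin(ang)]); ey=np.array([-ex[1],ex[0]])
o=(a+b)/2-.085*ey; print("crate",o,"wide",o+.034*ey,"narrow",o-.048*ey)
print("lid",back("wrist",(320,240),.163))
E
python3 p.py .445 -.239 .052 12.4
```

```text
[ 0.38572618 -0.20226765] [ 0.49142725 -0.17912698] 0.10820447364461742 12.348686357016348
crate [ 0.45682922 -0.27371446] wide [ 0.44952822 -0.2405076 ] narrow [ 0.46713651 -0.32059473]
lid [ 0.4463859  -0.23704866  0.163     ]
t 4.05 tcp [ 0.4449 -0.239   0.1332] jaw 12.4 w 0.0631 F [-0.7  0.6 -2.8] tilt 0.03
slide [0.0812 0.     0.0001] spin 0.0 rows>=1.9 0.0
```

```bash
python3 -m creep '{"hand":[1,1,1,1,1,1,1,1,1,1],"slide":[[0.015,0.003,0],[0.035,0.003,0],[0.055,0.003,0],[0.065,0.003,0],[0.07,0.003,0],[0.074,0.003,0],[0.077,0.003,0],[0.079,0.003,0],[0.08,0.003,0],[0.08,0.003,0]],"spin":[0,0,0,0,0,0,0,0,0,0]}'; python3 p.py .445 -.239 .052 12.4
```

```text
time_s: 4.88
ee_pos: [0.4474, -0.2385, 0.0534]
eef_rot: [0.805, 1.57, -0.549]
force: [-0.6, 0.2, -4.1]
grip_width: 0.0634
t 4.88 tcp [ 0.4474 -0.2385  0.0534] jaw 12.4 w 0.0634 F [-0.6  0.2 -4.1] tilt 0.03
slide [ 0.0014 -0.0025 -0.    ] spin 0.0 rows>=0.1 0.0
```

Go down about 2 mm more, release slowly and lift.

```bash
python3 -m creep '{"hand":[1,1,1,1,0.2,-0.5,-1,-1],"slide":[[0.001,0,0],[0.0015,0,0],[0.002,0,0],[0.002,0,0],[0.002,0,0],[0.002,0,0],[0.002,0,0],[0.002,0,0]],"spin":[0,0,0,0,0,0,0,0]}';python3 p.py .632 -.289 .13 12.4
```

```text
time_s: 5.55
ee_pos: [0.4474, -0.2385, 0.0512]
eef_rot: [0.791, 1.57, -0.563]
force: [-0.2, -0.3, 0.3]
grip_width: 0.0799
t 5.55 tcp [ 0.4474 -0.2385  0.0512] jaw 12.4 w 0.0799 F [-0.2 -0.3  0.3] tilt 0.03
slide [-0.0787  0.1695  0.0891] spin 0.0 rows>=5.0 0.0
```

```bash
python3 -m creep '{"hand":[-1,-1,-1,-1],"slide":[[-0.02,0,0],[-0.05,0,0],[-0.075,0,0],[-0.08,0,0]],"spin":[0,0,0,0]}'; python3 p.py .632 -.289 .13 12.4;  python3 - <<'E'
from h import *
import cv2
cv2.imwrite("pics/w3.png",ctrl.camera("wrist")[:,:,::-1])
E
```

```text
time_s: 5.88
ee_pos: [0.4486, -0.2393, 0.135]
eef_rot: [0.791, 1.565, -0.563]
force: [0.6, 0.6, 0.4]
grip_width: 0.0941
t 5.88 tcp [ 0.4486 -0.2393  0.135 ] jaw 12.4 w 0.0941 F [0.6 0.6 0.4] tilt 0.32
slide [0.0061 0.1683 0.088 ] spin 0.0 rows>=4.6 0.0
```

View pics/w3.png

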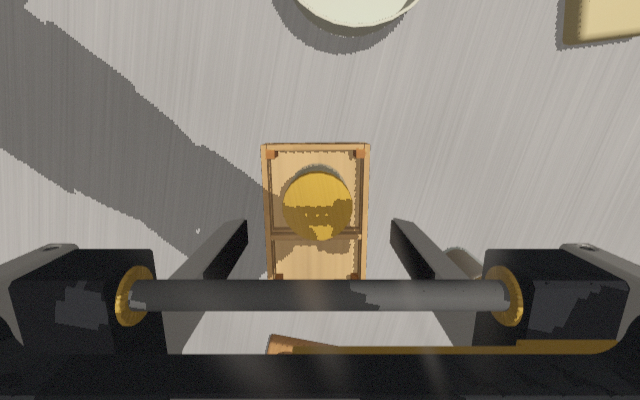

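The squat jar stands upright in the wide bay, lid at (317,204). Next is the slim jar.

```bash
python3 -m creep '{"hand":[-1,-1,-1,-1,-1,-1,-1,-1],"slide":[[-0.01,0.025,0.012],[-0.02,0.055,0.028],[-0.025,0.09,0.045],[-0.025,0.12,0.062],[-0.025,0.145,0.075],[-0.025,0.162,0.085],[-0.025,0.169,0.088],[-0.025,0.169,0.088]],"spin":[0,0,0,0,0,0,0,0]}'; python3 p.py .632 -.289 .05 12.4;  python3 - <<'E'
from h import *
import cv2
cv2.imwrite("pics/w4.png",ctrl.camera("wrist")[:,:,::-1])
E
```

```text
time_s: 6.6
ee_pos: [0.6319, -0.2879, 0.1534]
eef_rot: [-2.289, 1.568, 2.641]
force: [-0.2, -0.1, 0.2]
grip_width: 0.0943
t 6.60 tcp [ 0.6319 -0.2879  0.1534] jaw 12.5 w 0.0943 F [-0.2 -0.1  0.2] tilt 0.14
slide [0.1034 0.     0.0013] spin 0.1 rows>=2.5 0.0
```

View pics/w4.png

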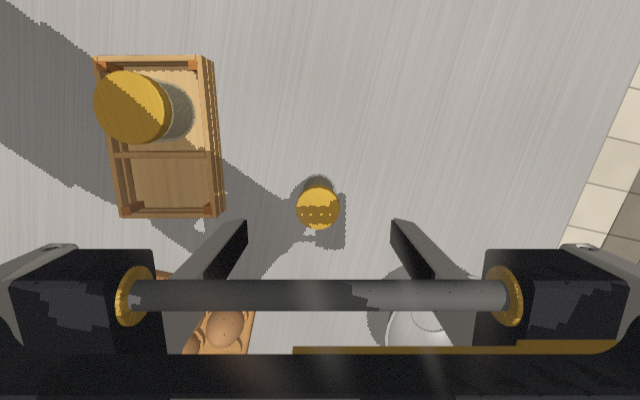

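```bash
python3 - <<'E'
from h import *
print(back("wrist",(318,208),.085), back("wrist",(385,320),.06),back("wrist",(420,265),.06))
P=[back("wrist",p,.035)[:2] for p in [(95,57),(213,55),(224,217),(119,217)]]
print(np.array(P).mean(0)); print([(np.linalg.norm(P[i]-P[i-1]),np.degrees(np.arctan2(*(P[i]-P[i-1])[::-1]))) for i in range(4)])
E
python3 p.py .632 -.289 .05 12.4
```

```text
[ 0.63305482 -0.29438117  0.085     ] [ 0.7371349  -0.41418584  0.06      ] [ 0.75585744 -0.34026557  0.06      ]
[ 0.46012963 -0.27223066]
[(np.float64(0.1665251065559673), np.float64(101.37131785723315)), (np.float64(0.11743729656665963), np.float64(13.277134362851902)), (np.float64(0.16829800083602234), np.float64(-78.26510591186928)), (np.float64(0.11845954088350001), np.float64(-167.595467917751))]
t 6.65 tcp [ 0.6311 -0.2878  0.1539] jaw 12.4 w 0.0942 F [0.1 0.4 0.7] tilt 0.14
slide [0.1039 0.0008 0.0016] spin 0.0 rows>=2.5 0.0
```

```bash
python3 -m creep '{"hand":[-1,-1,-1,-1,-1,0,1,1,1,1,1,1],"slide":[[0.03,0.001,0.004],[0.06,0.001,0.005],[0.085,0.001,0.005],[0.1,0.001,0.005],[0.104,0.001,0.005],[0.104,0.001,0.005],[0.104,0.001,0.005],[0.104,0.001,0.005],[0.104,0.001,0.005],[0.104,0.001,0.005],[0.104,0.001,0.005],[0.104,0.001,0.005]],"spin":[0,0,0,0,0,0,0,0,0,0,0,0]}' 20; python3 p.py .467 -.3195 .15 12.4
```

```text
time_s: 7.65
ee_pos: [0.6334, -0.2927, 0.0524]
eef_rot: [0.878, 1.57, -0.476]
force: [0.6, -0.3, -0.4]
grip_width: 0.0507
t 7.65 tcp [ 0.6334 -0.2927  0.0524] jaw 12.4 w 0.0507 F [ 0.6 -0.3 -0.4] tilt 0.03
slide [-0.0977 -0.1682 -0.0096] spin 0.0 rows>=4.7 0.0
```

```bash
python3 -m creep '{"hand":[1,1,1,1],"slide":[[0,0,0],[0,0,0],[0,0,0],[0,0,0]],"spin":[0,0,0,0]}'; python3 p.py .466 -.32 .15 12.4
```

```text
time_s: 7.98
ee_pos: [0.6333, -0.2927, 0.0521]
eef_rot: [-0.205, 1.571, -1.559]
force: [-0.8, -0.8, 1.9]
grip_width: 0.0417
t 7.98 tcp [ 0.6333 -0.2927  0.0521] jaw 12.4 w 0.0417 F [-0.8 -0.8  1.9] tilt 0.00
slide [-0.0979 -0.1692 -0.0093] spin 0.0 rows>=4.7 0.0
```

```bash
python3 -m creep '{"hand":[1,1,1,1,1,1,1,1,1,1,1],"slide":[[-0.015,0,0],[-0.04,0,0],[-0.07,0,0],[-0.085,-0.02,-0.001],[-0.09,-0.05,-0.003],[-0.09,-0.085,-0.005],[-0.09,-0.12,-0.007],[-0.09,-0.145,-0.008],[-0.09,-0.163,-0.009],[-0.09,-0.169,-0.009],[-0.09,-0.169,-0.009]],"spin":[0,0,0,0,0,0,0,0,0,0,0]}'; python3 p.py .466 -.32 .06 12.4;  python3 - <<'E'
from h import *
import cv2
cv2.imwrite("pics/w5.png",ctrl.camera("wrist")[:,:,::-1])
E
```

```text
time_s: 8.9
ee_pos: [0.4656, -0.3206, 0.1423]
eef_rot: [0.714, 1.571, -0.641]
force: [0.8, 0.5, -1.6]
grip_width: 0.0414
t 8.90 tcp [ 0.4656 -0.3206  0.1423] jaw 12.4 w 0.0414 F [ 0.8  0.5 -1.6] tilt 0.01
slide [ 0.0823  0.0005 -0.0005] spin -0.0 rows>=2.0 0.0
```

View pics/w5.png

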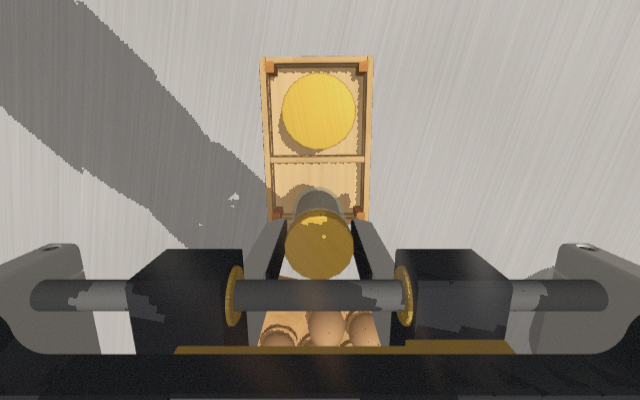

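```bash
python3 - <<'E'
from h import *
for p in [(261,58),(374,57),(318,159),(267,219),(369,219)]: print(back("wrist",p,.035)[:2])
ang=np.radians(12.4);ex=np.array([np.cos(ang),np.sin(ang)]); ey=np.array([-ex[1],ex[0]])
print("o from far",(back("wrist",(261,58),.035)+back("wrist",(374,57),.035))[:2]/2-.085*ey,"from div",back("wrist",(318,159),.035)[:2]+.014*ey,"near",(back("wrist",(267,219),.035)+back("wrist",(369,219),.035))[:2]/2+.085*ey)
o=np.array([.457,-.273]); print(o-.048*ey)
E
```

```text
[ 0.38603284 -0.20391438]
[ 0.49133206 -0.17993552]
[ 0.45981491 -0.28645828]
[ 0.41954645 -0.36193257]
[ 0.5279089  -0.33828305]
o from far [ 0.45693495 -0.27494209] from div [ 0.45680862 -0.27278487] near [ 0.45547517 -0.26709066]
[ 0.4673073  -0.31988027]
```

```bash
python3 -m creep '{"hand":[1,1,1,1,1,1,1,1,1,1],"slide":[[0.015,0.001,0],[0.035,0.001,0],[0.055,0.001,0],[0.065,0.001,0],[0.071,0.001,0],[0.075,0.001,0],[0.078,0.001,0],[0.08,0.001,0],[0.081,0.001,0],[0.081,0.001,0]],"spin":[0,0,0,0,0,0,0,0,0,0]}'; python3 p.py .466 -.32 .06 12.4
```

```text
time_s: 9.78
ee_pos: [0.4674, -0.3202, 0.0614]
eef_rot: [0.706, 1.57, -0.648]
force: [0.3, -0.2, -2.0]
grip_width: 0.0416
t 9.78 tcp [ 0.4674 -0.3202  0.0614] jaw 12.4 w 0.0416 F [ 0.3 -0.2 -2. ] tilt 0.04
slide [ 0.0014 -0.0014 -0.0005] spin 0.0 rows>=0.0 0.0
```

```bash
python3 -m creep '{"hand":[1,1,1,1,0.6,0.2,-0.3,-1,-1,-1],"slide":[[0.001,0,0],[0.0015,0,0],[0.002,0,0],[0.002,0,0],[0.002,0,0],[0.002,0,0],[0.002,0,0],[0.002,0,0],[0.002,0,0],[0.002,0,0]],"spin":[0,0,0,0,0,0,0,0,0,0]}';python3 p.py .629 -.289 .13 12.4
```

```text
time_s: 10.62
ee_pos: [0.4673, -0.32, 0.059]
eef_rot: [-2.793, 1.571, 2.136]
force: [0.2, 0.3, -0.6]
grip_width: 0.0646
t 10.62 tcp [ 0.4673 -0.32    0.059 ] jaw 12.4 w 0.0646 F [ 0.2  0.3 -0.6] tilt 0.00
slide [-0.071   0.1646  0.0046] spin 0.0 rows>=4.3 0.0
```

```bash
python3 -m creep '{"hand":[-1,-1,-1,-1,-1],"slide":[[-0.02,0,0],[-0.05,0,0],[-0.085,0,0],[-0.1,0,0],[-0.1,0,0]],"spin":[0,0,0,0,0]}'; python3 p.py .691 -.004 .13 109.4;  python3 - <<'E'
from h import *
import cv2
cv2.imwrite("pics/w6.png",ctrl.camera("wrist")[:,:,::-1])
E
```

```text
time_s: 11.03
ee_pos: [0.4685, -0.3209, 0.1631]
eef_rot: [0.693, 1.565, -0.661]
force: [-0.7, 0.1, 0.2]
grip_width: 0.0936
t 11.03 tcp [ 0.4685 -0.3209  0.1631] jaw 12.4 w 0.0936 F [-0.7  0.1  0.2] tilt 0.36
slide [ 0.0329  0.2854 -0.2617] spin 83.0 rows>=9.3 11.6
```

View pics/w6.png

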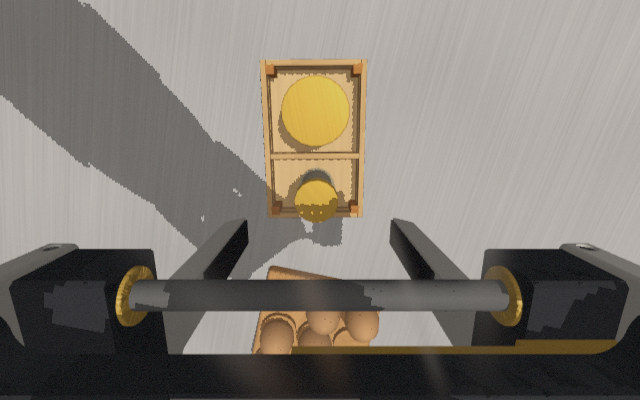

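Both jars are standing in their bays: squat lid at (315,111), slim lid at (316,200). Next is the soap.

```bash
python3 -m creep '{"hand":[-1,-1,-1,-1,-1,-1,-1,-1,-1,-1,-1,-1],"slide":[[0,0.024,-0.022],[0,0.048,-0.044],[0,0.072,-0.066],[0.005,0.096,-0.088],[0.01,0.12,-0.11],[0.015,0.144,-0.132],[0.02,0.168,-0.154],[0.025,0.192,-0.176],[0.03,0.216,-0.198],[0.03,0.24,-0.22],[0.03,0.264,-0.242],[0.03,0.285,-0.262]],"spin":[7,14,21,28,35,42,49,56,63,70,77,83]}'; python3 -m creep '{"hand":[-1,-1],"slide":[[0,0,0],[0,0,0]],"spin":[0,0]}'; python3 p.py .691 -.004 .012 109.4;  python3 - <<'E'
from h import *
import cv2
cv2.imwrite("pics/w7.png",ctrl.camera("wrist")[:,:,::-1])
E
```

```text
time_s: 12.08
ee_pos: [0.6894, -0.0009, 0.1267]
eef_rot: [-0.414, 1.568, 3.061]
force: [0.5, -0.1, 0.2]
grip_width: 0.0941
time_s: 12.25
ee_pos: [0.6888, -0.0015, 0.1265]
eef_rot: [-0.386, 1.568, 3.097]
force: [-0.0, -0.1, 0.1]
grip_width: 0.0943
t 12.25 tcp [ 0.6888 -0.0015  0.1265] jaw -70.4 w 0.0943 F [-0.  -0.1  0.1] tilt 0.18
slide [ 0.1145  0.0032 -0.0016] spin 0.2 rows>=2.7 0.0
```

View pics/w7.png

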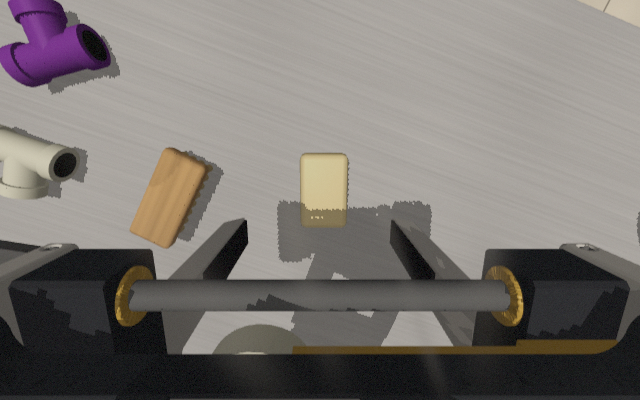

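```bash
python3 - <<'E'
from h import *
P=np.array([back("wrist",p,.026)[:2] for p in [(301,154),(347,154),(347,226),(301,226)]]);print(P.mean(0),np.linalg.norm(np.diff(P,axis=0),axis=1))
P=np.array([back("wrist",p,.04)[:2] for p in [(169,148),(209,163),(168,248),(130,231)]]);d=np.diff(P,axis=0);print("brush",P.mean(0),np.linalg.norm(d,axis=1),np.degrees(np.arctan2(d[:,1],d[:,0])))
E
python3 p.py .691 -.004 .012 109.4
```

```text
[ 0.69240296 -0.00658783] [0.04638835 0.07672337 0.04926925]
brush [0.63585918 0.13818667] [0.03965492 0.10200511 0.04116782] [-91.73625557 169.77629512  82.40755696]
t 12.30 tcp [ 0.6885 -0.0027  0.1271] jaw -70.4 w 0.0942 F [-0.2  0.2  0.4] tilt 0.15
slide [ 0.1151  0.0021 -0.0022] spin 0.2 rows>=2.8 0.0
```

```bash
python3 -m creep '{"hand":[-1,-1,-1,-1,-1,0,1,1,1,1,1,1],"slide":[[0.03,0.004,-0.002],[0.06,0.004,-0.002],[0.09,0.004,-0.002],[0.107,0.004,-0.002],[0.114,0.004,-0.002],[0.114,0.004,-0.002],[0.114,0.004,-0.002],[0.114,0.004,-0.002],[0.114,0.004,-0.002],[0.114,0.004,-0.002],[0.114,0.004,-0.002],[0.114,0.004,-0.002]],"spin":[0,0,0,0,0,0,0,0,0,0,0,0]}' 25; python3 p.py .454 .213 .15 100.2
```

```text
time_s: 13.3
ee_pos: [0.6926, -0.0059, 0.0155]
eef_rot: [2.757, 1.57, -0.046]
force: [0.4, -0.4, 0.1]
grip_width: 0.0509
t 13.30 tcp [ 0.6926 -0.0059  0.0155] jaw -70.6 w 0.0509 F [ 0.4 -0.4  0.1] tilt 0.04
slide [-0.1347 -0.2858  0.1521] spin 9.2 rows>=8.4 1.3
```

```bash
python3 -m creep '{"hand":[1,1,1,1,1,1,1,1,1,1,1,1],"slide":[[-0.02,0,0],[-0.05,0,0],[-0.08,-0.01,0.005],[-0.1,-0.04,0.02],[-0.11,-0.08,0.042],[-0.11,-0.115,0.06],[-0.11,-0.15,0.08],[-0.11,-0.185,0.098],[-0.11,-0.22,0.117],[-0.11,-0.25,0.133],[-0.11,-0.275,0.146],[-0.11,-0.286,0.152]],"spin":[0,0,0,1,2,3,4,5,6,7,8,9.2]}'; python3 -m creep '{"hand":[1,1],"slide":[[0,0,0],[0,0,0]],"spin":[0,0]}'; python3 p.py .454 .214 .02 100.2;  python3 - <<'E'
from h import *
import cv2
cv2.imwrite("pics/w8.png",ctrl.camera("wrist")[:,:,::-1])
E
```

```text
time_s: 14.3
ee_pos: [0.4518, 0.2152, 0.1255]
eef_rot: [-2.386, 1.57, 0.936]
force: [-0.1, 0.4, 0.1]
grip_width: 0.0006
time_s: 14.47
ee_pos: [0.4541, 0.2135, 0.1254]
eef_rot: [-3.111, 1.57, 0.21]
force: [0.4, 0.2, 0.5]
grip_width: 0.0004
t 14.47 tcp [0.4541 0.2135 0.1254] jaw -79.7 w 0.0004 F [0.4 0.2 0.5] tilt 0.05
slide [ 1.054e-01 -6.000e-04  1.000e-04] spin 0.1 rows>=2.5 0.0
```

View pics/w8.png

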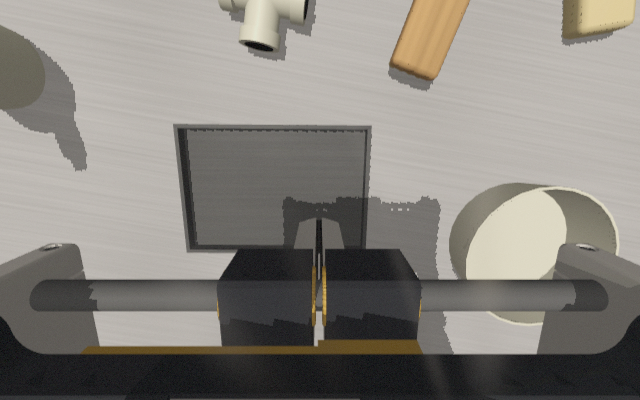

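The grip slipped because I lifted before the fingers had finished closing; the soap is still on the bench at about (600,15). From this view I'll also measure the tray (corners (174,125), (371,126), (188,251)), tub and tee, then go back.

```bash
python3 - <<'E'
from h import *
P=np.array([back("wrist",p,.018)[:2] for p in [(174,125),(371,126),(365,250),(188,251)]]);d=np.diff(P,axis=0);print("tray",P,P.mean(0),np.linalg.norm(d,axis=1),np.degrees(np.arctan2(d[:,1],d[:,0])))
for p in [(449,245),(618,240),(540,184),(530,324)]: print("tub",back("wrist",p,.055))
for p in [(241,40),(280,47)]: print("teebr",back("wrist",p,.019))
E
python3 p.py .69 -.006 .13 109.4
```

```text
tray [[0.49676363 0.3693629 ]
 [0.53102302 0.17392662]
 [0.39836659 0.15102222]
 [0.36208892 0.34536824]] [0.44706054 0.25991999] [0.19841634 0.13461924 0.19770292] [ -80.05724582 -170.20391981  100.57345237]
tub [0.43326017 0.08088953 0.055     ]
tub [ 0.46737725 -0.07895568  0.055     ]
tub [0.50665286 0.0150355  0.055     ]
tub [ 0.36276859 -0.02733558  0.055     ]
teebr [0.58613764 0.31172897 0.019     ]
teebr [0.58668268 0.27472772 0.019     ]
t 14.52 tcp [0.4545 0.213  0.1253] jaw -79.7 w 0.0005 F [ 0.2 -0.5  0.4] tilt 0.04
slide [-0.0046  0.2575 -0.1927] spin -9.1 rows>=7.7 1.3
```

```bash
python3 -m creep '{"hand":[-1,-1,-1,-1,-1,-1,-1,-1,-1,-1,-1],"slide":[[-0.004,0.02,-0.015],[-0.004,0.045,-0.034],[-0.004,0.077,-0.058],[-0.004,0.11,-0.082],[-0.004,0.14,-0.105],[-0.004,0.17,-0.128],[-0.004,0.2,-0.15],[-0.004,0.225,-0.17],[-0.004,0.245,-0.184],[-0.004,0.257,-0.193],[-0.004,0.257,-0.193]],"spin":[-1,-2,-3,-4,-5,-6,-7,-8,-9,-9,-9]}';  python3 p.py .692 -.004 .011 109.4;  python3 - <<'E'
from h import *
import cv2
cv2.imwrite("pics/w9.png",ctrl.camera("wrist")[:,:,::-1])
E
```

```text
time_s: 15.43
ee_pos: [0.6909, -0.0094, 0.1278]
eef_rot: [0.136, 1.57, -2.674]
force: [-0.3, -0.1, -0.3]
grip_width: 0.0703
t 15.43 tcp [ 0.6909 -0.0094  0.1278] jaw -71.0 w 0.0703 F [-0.3 -0.1 -0.3] tilt 0.04
slide [ 0.1168 -0.0048 -0.0029] spin -0.4 rows>=2.8 0.1
```

View pics/w9.png

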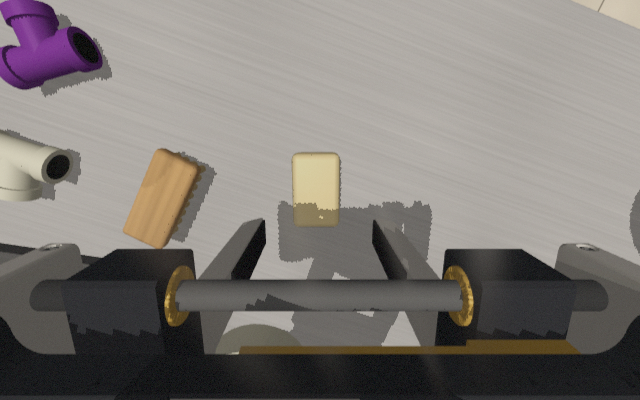

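```bash
python3 -m creep '{"hand":[-1,-1,-1,-1,-1,-1,0,1,1,1,1,1],"slide":[[0,-0.0035,-0.002],[0.01,-0.0035,-0.002],[0.04,-0.0035,-0.002],[0.08,-0.0035,-0.002],[0.105,-0.0035,-0.002],[0.117,-0.0035,-0.002],[0.117,-0.0035,-0.002],[0.117,-0.0035,-0.002],[0.117,-0.0035,-0.002],[0.117,-0.0035,-0.002],[0.117,-0.0035,-0.002],[0.117,-0.0035,-0.002]],"spin":[0,0,0,0,0,0,0,0,0,0,0,0]}' 25; python3 -m creep '{"hand":[1,1,1,1,1,1],"slide":[[0,0,0],[0,0,0],[0,0,0],[0,0,0],[0,0,0],[0,0,0]],"spin":[0,0,0,0,0,0]}';python3 p.py .455 .2155 .12 100.2
```

```text
time_s: 16.48
ee_pos: [0.6907, -0.0015, 0.0132]
eef_rot: [2.708, 1.569, -0.098]
force: [-0.5, -1.9, 2.9]
grip_width: 0.0577
time_s: 16.98
ee_pos: [0.6907, -0.0017, 0.0127]
eef_rot: [2.546, 1.57, -0.26]
force: [0.2, -1.9, 5.7]
grip_width: 0.0481
t 16.98 tcp [ 0.6907 -0.0017  0.0127] jaw -70.8 w 0.0481 F [ 0.2 -1.9  5.7] tilt 0.07
slide [-0.1076 -0.2826  0.1509] spin 9.0 rows>=8.1 1.3
```

Held at 48.1 mm now.

```bash
python3 -m creep '{"hand":[1,1,1,1,1,1,1,1,1,1,1,1],"slide":[[-0.015,0,0],[-0.04,0,0],[-0.07,-0.01,0.005],[-0.09,-0.04,0.02],[-0.1,-0.08,0.042],[-0.1,-0.115,0.06],[-0.1,-0.15,0.08],[-0.1,-0.185,0.098],[-0.1,-0.22,0.117],[-0.1,-0.25,0.133],[-0.1,-0.275,0.146],[-0.1,-0.283,0.151]],"spin":[0,0,0,1,2,3,4,5,6,7,8,9]}'; python3 -m creep '{"hand":[1,1],"slide":[[0,0,0],[0,0,0]],"spin":[0,0]}'; python3 p.py .455 .2155 .018 100.2;  python3 - <<'E'
from h import *
import cv2
cv2.imwrite("pics/w10.png",ctrl.camera("wrist")[:,:,::-1])
E
```

```text
time_s: 17.98
ee_pos: [0.4519, 0.2183, 0.113]
eef_rot: [-1.514, 1.57, 1.808]
force: [-0.0, -0.0, -0.4]
grip_width: 0.0004
time_s: 18.15
ee_pos: [0.4546, 0.2163, 0.1128]
eef_rot: [-2.911, 1.57, 0.411]
force: [-0.5, -0.6, -0.0]
grip_width: 0.0004
t 18.15 tcp [0.4546 0.2163 0.1128] jaw -79.7 w 0.0004 F [-0.5 -0.6 -0. ] tilt 0.04
slide [ 0.0948  0.0008 -0.0002] spin 0.1 rows>=2.3 0.0
```

View pics/w10.png

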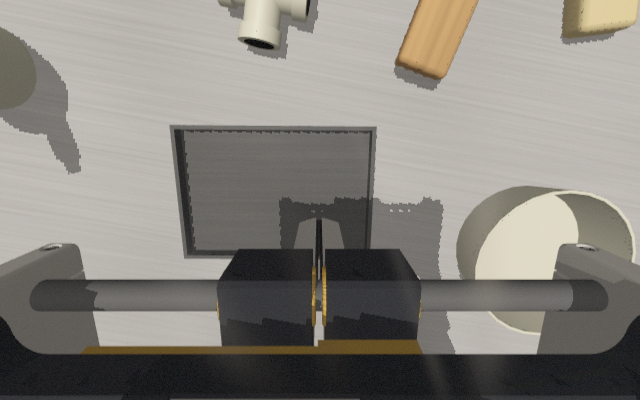

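It slipped again at 48 mm, which is narrower than the bar, so the pads were only on the rounded top edge. I'll retry with the tips close to the bench and a firmer grip, and test the lift before travelling.

```bash
python3 -m creep '{"hand":[-1,-1,-1,-1,-1,-1,-1,-1,-1,-1,-1,-1],"slide":[[-0.01,0.02,-0.015],[-0.015,0.045,-0.034],[-0.015,0.077,-0.058],[-0.015,0.11,-0.082],[-0.015,0.14,-0.105],[-0.015,0.17,-0.128],[-0.015,0.2,-0.15],[-0.015,0.225,-0.17],[-0.015,0.245,-0.184],[-0.015,0.257,-0.193],[-0.015,0.258,-0.195],[-0.015,0.258,-0.195]],"spin":[-1,-2,-3,-4,-5,-6,-7,-8,-9,-9,-9,-9]}';python3 -m creep '{"hand":[-1,-1,-1],"slide":[[0,0,0],[0,0,0],[0,0,0]],"spin":[0,0,0]}' ; python3 p.py .692 -.004 .0095 109.4;  python3 - <<'E'
from h import *
import cv2
cv2.imwrite("pics/w11.png",ctrl.camera("wrist")[:,:,::-1])
E
```

```text
time_s: 19.2
ee_pos: [0.6923, -0.0045, 0.1263]
eef_rot: [-0.486, 1.57, 2.989]
force: [-0.6, 0.5, -0.3]
grip_width: 0.077
time_s: 19.45
ee_pos: [0.6918, -0.0025, 0.1275]
eef_rot: [3.013, 1.571, 0.208]
force: [0.4, -0.5, 0.6]
grip_width: 0.0936
t 19.45 tcp [ 0.6918 -0.0025  0.1275] jaw -70.7 w 0.0936 F [ 0.4 -0.5  0.6] tilt 0.02
slide [0.118  0.0015 0.0004] spin -0.1 rows>=2.8 0.0
```

View pics/w11.png

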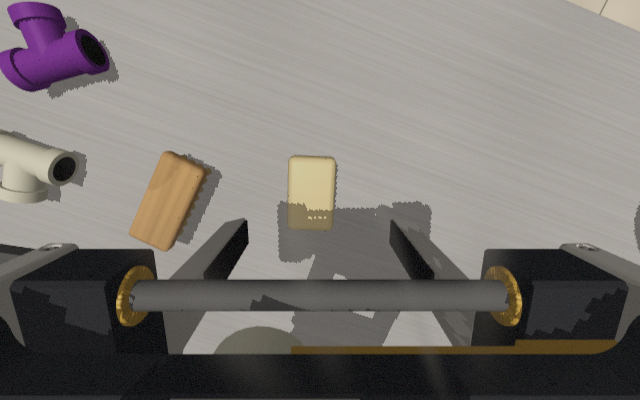

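```bash
python3 - <<'E'
from h import *
P=back("wrist",(312,192.5),.026);print(P)
E
python3 p.py .692 .003 .0095 109.4
```

```text
[0.69043395 0.0048289  0.026     ]
t 19.50 tcp [ 0.6919 -0.0025  0.1275] jaw -70.7 w 0.0937 F [ 1.3  0.4 -0.5] tilt 0.02
slide [ 0.118  -0.0052 -0.0019] spin -0.1 rows>=2.8 0.0
```

```bash
python3 -m creep '{"hand":[-1,-1,-1,-1,-1,-1,-1,0,1,1,1,1],"slide":[[0.02,-0.007,-0.0014],[0.05,-0.007,-0.0014],[0.085,-0.007,-0.0014],[0.105,-0.007,-0.0014],[0.113,-0.007,-0.0014],[0.118,-0.007,-0.0014],[0.118,-0.007,-0.0014],[0.118,-0.007,-0.0014],[0.118,-0.007,-0.0014],[0.118,-0.007,-0.0014],[0.118,-0.007,-0.0014],[0.118,-0.007,-0.0014]],"spin":[0,0,0,0,0,0,0,0,0,0,0,0]}' 45; python3 -m creep '{"hand":[1,1,1,1,1,1,1,1],"slide":[[0,0,0],[0,0,0],[0,0,0],[0,0,0],[0,0,0],[0,0,0],[0,0,0],[0,0,0]],"spin":[0,0,0,0,0,0,0,0]}';python3 p.py .455 .2155 .12 100.2
```

```text
time_s: 20.5
ee_pos: [0.6914, 0.0038, 0.0096]
eef_rot: [2.757, 1.57, -0.049]
force: [0.1, 0.5, 0.5]
grip_width: 0.0641
time_s: 21.17
ee_pos: [0.6913, 0.0039, 0.0092]
eef_rot: [-2.808, 1.571, 0.67]
force: [-1.1, 1.7, 3.5]
grip_width: 0.0491
t 21.17 tcp [0.6913 0.0039 0.0092] jaw -70.8 w 0.0491 F [-1.1  1.7  3.5] tilt 0.01
slide [-0.1108 -0.2776  0.1534] spin 9.0 rows>=8.1 1.3
```

```bash
python3 -m creep '{"hand":[1,1,1,1,1],"slide":[[-0.004,0,0],[-0.01,0,0],[-0.02,0,0],[-0.03,0,0],[-0.03,0,0]],"spin":[0,0,0,0,0]}';python3 p.py .455 .2155 .12 100.2
```

```text
time_s: 21.58
ee_pos: [0.6925, 0.0037, 0.0422]
eef_rot: [2.731, 1.567, -0.075]
force: [0.4, -0.2, -1.2]
grip_width: 0.0493
t 21.58 tcp [0.6925 0.0037 0.0422] jaw -70.8 w 0.0493 F [ 0.4 -0.2 -1.2] tilt 0.23
slide [-0.0788 -0.2781  0.1542] spin 9.0 rows>=7.9 1.3
```

Held this time. I'll move over the tray at a moderate pace.

```bash
python3 -m creep '{"hand":[1,1,1,1,1,1,1,1,1,1,1,1],"slide":[[-0.01,-0.008,0.004],[-0.03,-0.025,0.014],[-0.05,-0.05,0.028],[-0.06,-0.08,0.045],[-0.065,-0.115,0.064],[-0.065,-0.15,0.083],[-0.065,-0.185,0.103],[-0.065,-0.215,0.119],[-0.065,-0.24,0.133],[-0.065,-0.26,0.144],[-0.065,-0.273,0.151],[-0.065,-0.278,0.154]],"spin":[0,0,1,2,3,4,5,6,7,8,9,9]}'; python3 -m creep '{"hand":[1,1],"slide":[[0,0,0],[0,0,0]],"spin":[0,0]}'; python3 p.py .455 .2155 .013 100.2
```

```text
time_s: 22.58
ee_pos: [0.4531, 0.2168, 0.1045]
eef_rot: [-2.738, 1.57, 0.583]
force: [0.5, 0.6, -1.4]
grip_width: 0.049
time_s: 22.75
ee_pos: [0.4548, 0.2154, 0.1043]
eef_rot: [3.076, 1.57, 0.113]
force: [0.5, -0.7, -1.5]
grip_width: 0.0492
t 22.75 tcp [0.4548 0.2154 0.1043] jaw -79.7 w 0.0492 F [ 0.5 -0.7 -1.5] tilt 0.04
slide [ 0.0913 -0.0001 -0.0002] spin 0.1 rows>=2.2 0.0
```

```bash
python3 -m creep '{"hand":[1,1,1,1,1,1,1,1,1,-0.4,-0.4,-0.4],"slide":[[0.02,0,0],[0.045,0,0],[0.065,0,0],[0.077,0,0],[0.084,0,0],[0.088,0,0],[0.09,0,0],[0.091,0,0],[0.091,0,0],[0.091,0,0],[0.091,0,0],[0.091,0,0]],"spin":[0,0,0,0,0,0,0,0,0,0,0,0]}'; python3 p.py .636 .141 .13 79.7
```

```text
time_s: 23.75
ee_pos: [0.4545, 0.2157, 0.0135]
eef_rot: [-2.983, 1.57, 0.337]
force: [0.2, 0.2, 0.2]
grip_width: 0.0643
t 23.75 tcp [0.4545 0.2157 0.0135] jaw -79.8 w 0.0643 F [0.2 0.2 0.2] tilt 0.05
slide [-0.1163  0.1058 -0.1654] spin 20.5 rows>=5.5 2.9
```

```bash
python3 -m creep '{"hand":[-0.4,-0.4,-0.4,-0.4,-0.4],"slide":[[-0.005,0,0],[-0.03,0,0],[-0.06,0,0],[-0.095,0,0],[-0.12,0,0]],"spin":[0,0,0,0,0]}'; python3 p.py .636 .141 .13 79.7;  python3 - <<'E'
from h import *
import cv2
cv2.imwrite("pics/w12.png",ctrl.camera("wrist")[:,:,::-1])
E
```

```text
time_s: 24.17
ee_pos: [0.4546, 0.2158, 0.1363]
eef_rot: [-2.944, 1.568, 0.376]
force: [-0.3, -0.4, 0.9]
grip_width: 0.0658
t 24.17 tcp [0.4546 0.2158 0.1363] jaw -79.8 w 0.0658 F [-0.3 -0.4  0.9] tilt 0.13
slide [ 0.0066  0.1058 -0.1652] spin 20.5 rows>=4.7 2.9
```

View pics/w12.png

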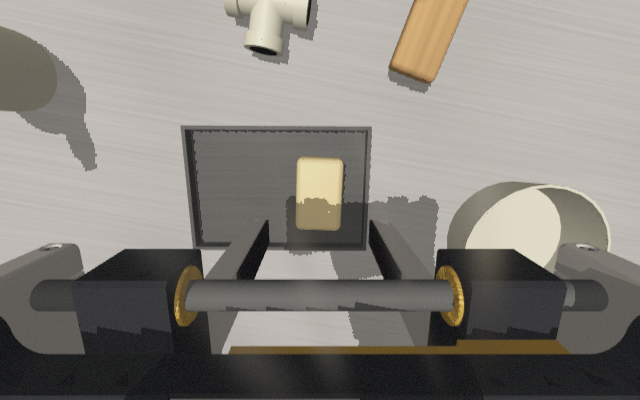

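The soap lies flat in the tray at (320,193). Now the brush.

```bash
python3 -m creep '{"hand":[-1,-1,-1,-1,-1,-1,-1,-1,-1],"slide":[[0,0.015,-0.025],[0,0.032,-0.05],[0,0.052,-0.08],[0,0.07,-0.11],[0,0.086,-0.135],[0,0.098,-0.153],[0,0.105,-0.164],[0,0.106,-0.165],[0,0.106,-0.165]],"spin":[3,6,9,12,15,18,20.5,20.5,20.5]}';  python3 p.py .636 .141 .024 79.7;  python3 - <<'E'
from h import *
import cv2
cv2.imwrite("pics/w13.png",ctrl.camera("wrist")[:,:,::-1])
E
```

```text
time_s: 24.97
ee_pos: [0.6353, 0.1404, 0.1327]
eef_rot: [0.233, 1.57, -3.087]
force: [-0.4, 0.2, 0.6]
grip_width: 0.094
t 24.97 tcp [0.6353 0.1404 0.1327] jaw -100.2 w 0.0940 F [-0.4  0.2  0.6] tilt 0.03
slide [ 0.1087 -0.0007 -0.0006] spin 0.1 rows>=2.6 0.0
```

View pics/w13.png

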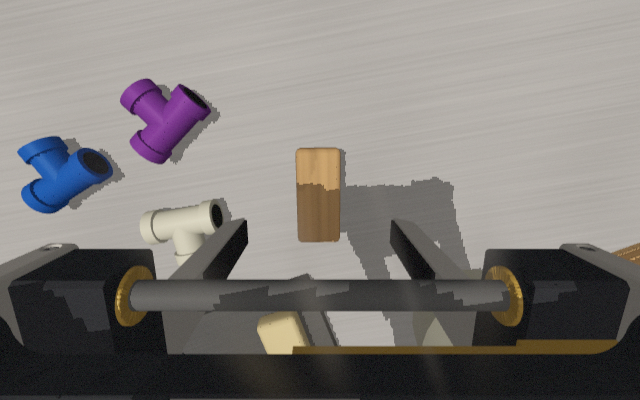

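```bash
python3 - <<'E'
from h import *
print(back("wrist",(318.5,194.5),.04))
for p in [(142,226),(222,214)]: print(back("wrist",p,.019))
E
python3 p.py .637 .14 .02 79.7
```

```text
[0.63547414 0.14198955 0.04      ]
[0.62994467 0.34354091 0.019     ]
[0.62767263 0.25192954 0.019     ]
t 25.02 tcp [0.6349 0.1409 0.1329] jaw -100.2 w 0.0942 F [ 0.1 -0.2 -0.9] tilt 0.03
slide [ 0.1129  0.0005 -0.0023] spin 0.1 rows>=2.7 0.0
```

```bash
python3 -m creep '{"hand":[-1,-1,-1,-1,-1,-1,0,1,1,1,1,1],"slide":[[0.03,-0.001,0],[0.06,-0.001,0],[0.09,-0.001,0],[0.106,-0.001,0],[0.113,-0.001,0],[0.113,-0.001,0],[0.113,-0.001,0],[0.113,-0.001,0],[0.113,-0.001,0],[0.113,-0.001,0],[0.113,-0.001,0],[0.113,-0.001,0]],"spin":[0,0,0,0,0,0,0,0,0,0,0,0]}' 40; python3 -m creep '{"hand":[1,1,1,1,1,1,1,1],"slide":[[0,0,0],[0,0,0],[0,0,0],[0,0,0],[0,0,0],[0,0,0],[0,0,0],[0,0,0]],"spin":[0,0,0,0,0,0,0,0]}';python3 -m creep '{"hand":[1,1,1,1,1],"slide":[[-0.004,0,0],[-0.012,0,0],[-0.025,0,0],[-0.04,0,0],[-0.04,0,0]],"spin":[0,0,0,0,0]}';python3 p.py .4385 .308 .12 100.2
```

```text
time_s: 26.02
ee_pos: [0.6358, 0.1416, 0.0205]
eef_rot: [-2.793, 1.57, 0.17]
force: [0.3, -0.5, 0.3]
grip_width: 0.0573
time_s: 26.68
ee_pos: [0.6357, 0.1415, 0.0201]
eef_rot: [2.448, 1.571, -0.873]
force: [-0.2, -0.7, 2.4]
grip_width: 0.0438
time_s: 27.1
ee_pos: [0.6373, 0.1419, 0.0642]
eef_rot: [-2.789, 1.565, 0.173]
force: [0.3, 1.8, -0.5]
grip_width: 0.0441
t 27.10 tcp [0.6373 0.1419 0.0642] jaw -100.3 w 0.0441 F [ 0.3  1.8 -0.5] tilt 0.31
slide [-0.0567 -0.1281  0.2249] spin -20.5 rows>=6.4 2.9
```

```bash
python3 -m creep '{"hand":[1,1,1,1,1,1,1,1,1,1,1,1],"slide":[[-0.015,-0.008,0.014],[-0.035,-0.02,0.035],[-0.05,-0.035,0.062],[-0.05,-0.052,0.092],[-0.05,-0.069,0.122],[-0.05,-0.085,0.15],[-0.05,-0.1,0.177],[-0.05,-0.112,0.199],[-0.05,-0.12,0.214],[-0.05,-0.124,0.221],[-0.05,-0.125,0.223],[-0.05,-0.125,0.223]],"spin":[0,0,-3,-6,-9,-12,-15,-18,-20.5,-20.5,-20.5,-20.5]}'; python3 p.py .439 .304 .024 100.2;  python3 - <<'E'
from h import *
import cv2
cv2.imwrite("pics/w14.png",ctrl.camera("wrist")[:,:,::-1])
E
```

```text
time_s: 28.1
ee_pos: [0.4387, 0.3044, 0.1102]
eef_rot: [-2.938, 1.57, 0.381]
force: [0.0, 0.5, -0.7]
grip_width: 0.0442
t 28.10 tcp [0.4387 0.3044 0.1102] jaw -79.8 w 0.0442 F [ 0.   0.5 -0.7] tilt 0.02
slide [ 0.0862  0.0004 -0.0002] spin -0.0 rows>=2.1 0.0
```

View pics/w14.png

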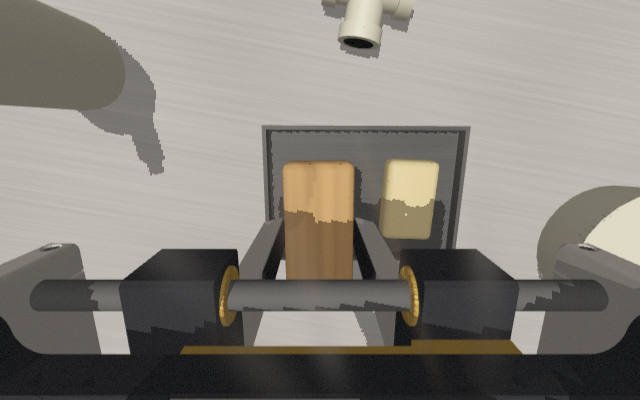

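The brush is held level above the left part of the tray, with the soap at (410,198) to its right. Lower it and release with a limited opening.

```bash
python3 -m creep '{"hand":[1,1,1,1,1,1,1,1,1,-0.25,-0.25,-0.25],"slide":[[0.02,0,0],[0.045,0,0],[0.062,0,0],[0.073,0,0],[0.08,0,0],[0.084,0,0],[0.086,0,0],[0.086,0,0],[0.086,0,0],[0.086,0,0],[0.086,0,0],[0.086,0,0]],"spin":[0,0,0,0,0,0,0,0,0,0,0,0]}'; python3 -m creep '{"hand":[-0.25,-0.25,-0.25,-0.25,-0.25,-0.25],"slide":[[0,0,0],[-0.005,0,0],[-0.03,0,0],[-0.06,0,0],[-0.095,0,0],[-0.12,0,0]],"spin":[0,0,0,0,0,0]}'; python3 p.py .614 .297 .13 0;  python3 - <<'E'
from h import *
import cv2
cv2.imwrite("pics/w15.png",ctrl.camera("wrist")[:,:,::-1])
E
```

```text
time_s: 29.15
ee_pos: [0.4387, 0.3045, 0.0245]
eef_rot: [-2.822, 1.57, 0.498]
force: [1.1, -0.1, -0.0]
grip_width: 0.0578
time_s: 29.65
ee_pos: [0.4388, 0.3046, 0.1473]
eef_rot: [-2.779, 1.569, 0.541]
force: [0.5, 1.3, 0.6]
grip_width: 0.0588
t 29.65 tcp [0.4388 0.3046 0.1473] jaw -79.8 w 0.0588 F [0.5 1.3 0.6] tilt 0.13
slide [ 0.0176  0.0386 -0.171 ] spin -79.8 rows>=4.2 11.1
```

View pics/w15.png

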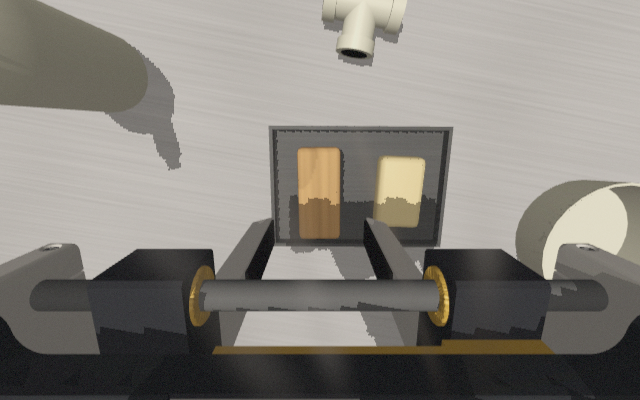

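Brush and soap are both flat in the tray, at (319,193) and (400,192). Now the tee.

```bash
python3 -m creep '{"hand":[-1,-1,-1,-1,-1,-1,-1,-1,-1,-1,-1,-1],"slide":[[0,0.003,-0.012],[0,0.006,-0.026],[0,0.01,-0.042],[0,0.014,-0.06],[0,0.018,-0.078],[0,0.022,-0.096],[0,0.026,-0.114],[0.005,0.03,-0.13],[0.01,0.033,-0.146],[0.01,0.036,-0.158],[0.01,0.038,-0.166],[0.01,0.039,-0.171]],"spin":[-6.8,-13.6,-20.4,-27.2,-34,-40.8,-47.6,-54.4,-61.2,-68,-74,-79.8]}'; python3 -m creep '{"hand":[-1,-1],"slide":[[0,0,0],[0,0,0]],"spin":[0,0]}';  python3 p.py .614 .297 .013 0;  python3 - <<'E'
from h import *
import cv2
cv2.imwrite("pics/w16.png",ctrl.camera("wrist")[:,:,::-1])
E
```

```text
time_s: 30.7
ee_pos: [0.6144, 0.296, 0.1337]
eef_rot: [-1.083, 1.57, -2.648]
force: [0.3, -0.2, 0.2]
grip_width: 0.0938
time_s: 30.87
ee_pos: [0.6136, 0.2963, 0.1339]
eef_rot: [-1.319, 1.571, -2.892]
force: [-0.9, -0.0, 0.7]
grip_width: 0.0938
t 30.87 tcp [0.6136 0.2963 0.1339] jaw -0.2 w 0.0938 F [-0.9 -0.   0.7] tilt 0.02
slide [ 0.1209  0.0005 -0.0007] spin -0.2 rows>=2.9 0.0
```

View pics/w16.png

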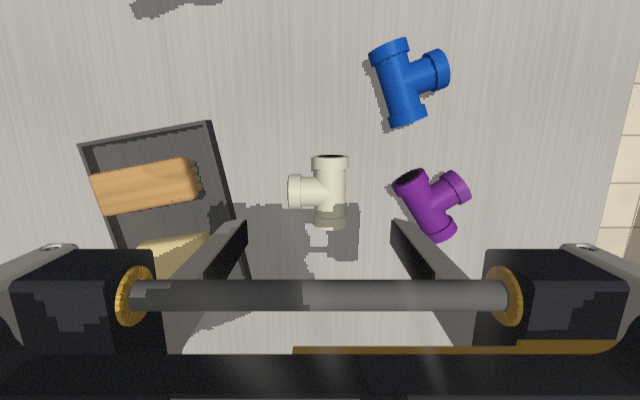

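```bash
python3 - <<'E'
from h import *
for p in [(288,192),(347,192),(330,155),(330,230),(318,192)]: print(p,back("wrist",p,.019)[:2])
for p in [(393,178),(400,192),(413,215),(432,238)]: print("purple",back("wrist",p,.025)[:2])
E
python3 p.py .613 .298 .012 0
```

```text
(288, 192) [0.58104351 0.29454705]
(347, 192) [0.64537417 0.29427702]
(330, 155) [0.62662262 0.33451285]
(330, 230) [0.62706843 0.25045195]
(318, 192) [0.61375082 0.29440976]
purple [0.69310397 0.3106379 ]
purple [0.70144812 0.29542012]
purple [0.71722381 0.26962548]
purple [0.74030426 0.24277178]
t 30.92 tcp [0.6134 0.2964 0.134 ] jaw -0.2 w 0.0940 F [-0.5 -0.3  0.3] tilt 0.01
slide [ 0.122  -0.0004 -0.0016] spin -0.2 rows>=2.9 0.0
```

```bash
python3 -m creep '{"hand":[-1,-1,-1,-1,-1,-1,0,1,1,1,1,1],"slide":[[0.03,0,0.002],[0.06,0,0.002],[0.09,0,0.002],[0.113,0,0.002],[0.121,0,0.002],[0.121,0,0.002],[0.121,0,0.002],[0.121,0,0.002],[0.121,0,0.002],[0.121,0,0.002],[0.121,0,0.002],[0.121,0,0.002]],"spin":[0,0,0,0,0,0,0,0,0,0,0,0]}' 30; python3 -m creep '{"hand":[1,1,1,1,1,1],"slide":[[0,0,0],[0,0,0],[0,0,0],[0,0,0],[0,0,0],[0,0,0]],"spin":[0,0,0,0,0,0]}';python3 -m creep '{"hand":[1,1,1,1,1],"slide":[[-0.004,0,0],[-0.012,0,0],[-0.03,0,0],[-0.06,0,0],[-0.06,0,0]],"spin":[0,0,0,0,0]}';python3 p.py .43 -.015 .12 0;  python3 - <<'E'
from h import *
import cv2
cv2.imwrite("pics/w17.png",ctrl.camera("wrist")[:,:,::-1])
E
```

```text
time_s: 31.92
ee_pos: [0.6137, 0.2944, 0.0135]
eef_rot: [2.289, 1.57, 0.718]
force: [-3.7, 0.1, 5.4]
grip_width: 0.0573
time_s: 32.42
ee_pos: [0.6136, 0.2944, 0.0135]
eef_rot: [-2.177, 1.571, 2.536]
force: [-3.8, -0.9, 6.7]
grip_width: 0.0571
time_s: 32.83
ee_pos: [0.616, 0.2953, 0.0795]
eef_rot: [1.956, 1.563, 0.386]
force: [1.6, 0.2, 0.9]
grip_width: 0.0571
t 32.83 tcp [0.616  0.2953 0.0795] jaw 0.0 w 0.0571 F [1.6 0.2 0.9] tilt 0.47
slide [-0.0429 -0.1858  0.31  ] spin 0.0 rows>=8.7 0.0
```

View pics/w17.png

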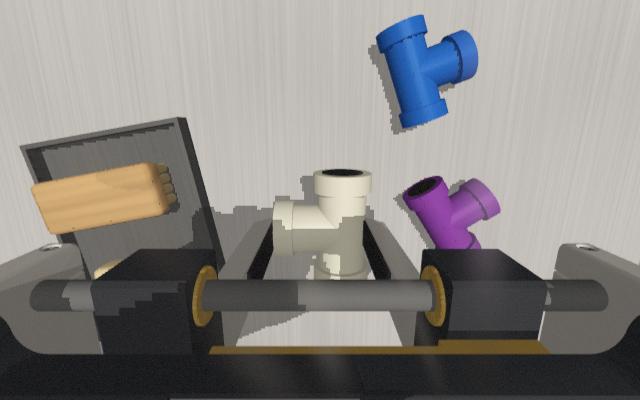

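The tee is held. Carry it over to the tub.

```bash
python3 -m creep '{"hand":[1,1,1,1,1,1,1,1,1,1,1,1],"slide":[[-0.02,-0.006,0.01],[-0.05,-0.02,0.03],[-0.06,-0.036,0.06],[-0.06,-0.055,0.092],[-0.06,-0.075,0.124],[-0.06,-0.093,0.156],[-0.06,-0.113,0.188],[-0.06,-0.132,0.22],[-0.06,-0.152,0.252],[-0.06,-0.168,0.28],[-0.06,-0.18,0.3],[-0.06,-0.186,0.31]],"spin":[0,0,0,0,0,0,0,0,0,0,0,0]}';python3 -m creep '{"hand":[1,1],"slide":[[0,0,0],[0,0,0]],"spin":[0,0]}';python3 p.py .43 -.015 .04 0;  python3 - <<'E'
from h import *
import cv2
cv2.imwrite("pics/w18.png",ctrl.camera("wrist")[:,:,::-1])
E
```

```text
time_s: 33.88
ee_pos: [0.4265, -0.0175, 0.1329]
eef_rot: [-1.0, 1.57, -2.572]
force: [0.2, -0.0, -0.9]
grip_width: 0.0571
time_s: 34.05
ee_pos: [0.4282, -0.0157, 0.1331]
eef_rot: [1.881, 1.57, 0.31]
force: [-0.3, -0.1, -0.2]
grip_width: 0.0575
t 34.05 tcp [ 0.4282 -0.0157  0.1331] jaw -0.0 w 0.0575 F [-0.3 -0.1 -0.2] tilt 0.02
slide [ 0.0931  0.0018 -0.0007] spin -0.0 rows>=2.2 0.0
```

View pics/w18.png

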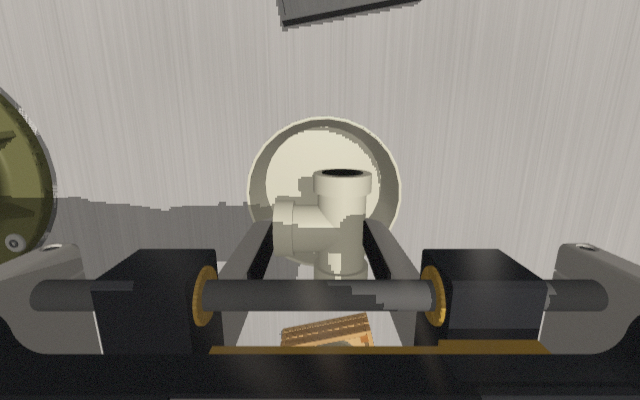

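```bash
python3 - <<'E'
from h import *
for p in [(248,190),(401,190),(324,118)]: print(p,back("wrist",p,.055)[:2])
E
```

```text
(248, 190) [ 0.36181481 -0.00665566]
(401, 190) [ 0.50830986 -0.00676441]
(324, 118) [0.43429128 0.05991463]
```

```bash
python3 -m creep '{"hand":[1,1,1,1,1,1,1,1,-0.7,-0.7,-0.7,-0.7],"slide":[[0.01,0.004,0],[0.03,0.006,0],[0.055,0.006,0],[0.075,0.006,0],[0.09,0.006,0],[0.1,0.006,0],[0.104,0.006,0],[0.105,0.006,0],[0.105,0.006,0],[0.105,0.006,0],[0.105,0.006,0],[0.105,0.006,0]],"spin":[0,0,0,0,0,0,0,0,0,0,0,0]}'; python3 -m creep '{"hand":[-0.7,-0.7,-0.7,-0.7,-0.7,-0.7,-0.7,-0.7],"slide":[[0,0,0],[-0.015,0,0],[-0.05,0,0],[-0.085,0,0],[-0.12,0,0],[-0.15,0,0],[-0.16,0,0],[-0.16,0,0]],"spin":[0,0,0,0,0,0,0,0]}';python3 p.py .25 .35 .19 0;  python3 - <<'E'
from h import *
import cv2
cv2.imwrite("pics/w19.png",ctrl.camera("wrist")[:,:,::-1])
cv2.imwrite("pics/s19.png",cv2.resize(ctrl.camera("scene")[120:320,100:480,::-1],None,fx=2,fy=2,interpolation=cv2.INTER_CUBIC))
E
```

```text
time_s: 35.1
ee_pos: [0.4343, -0.0158, 0.0287]
eef_rot: [1.443, 1.57, -0.128]
force: [-0.9, 0.8, -0.3]
grip_width: 0.0785
time_s: 35.77
ee_pos: [0.4348, -0.0159, 0.1904]
eef_rot: [1.445, 1.566, -0.125]
force: [-1.3, -0.0, -1.1]
grip_width: 0.0798
t 35.77 tcp [ 0.4348 -0.0159  0.1904] jaw 0.0 w 0.0798 F [-1.3 -0.  -1.1] tilt 0.28
slide [-0.0007 -0.1847 -0.366 ] spin 0.0 rows>=9.8 0.0
```

View pics/w19.png

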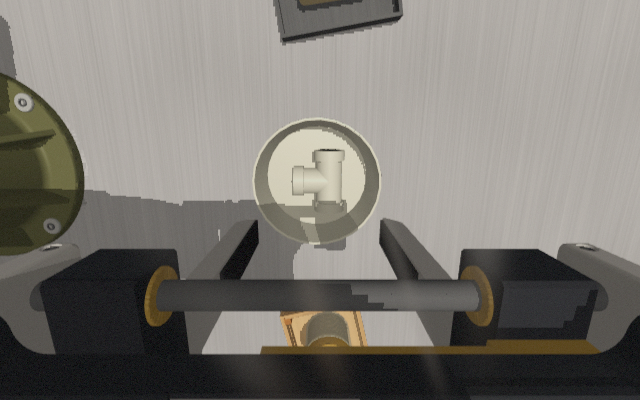

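View pics/s19.png

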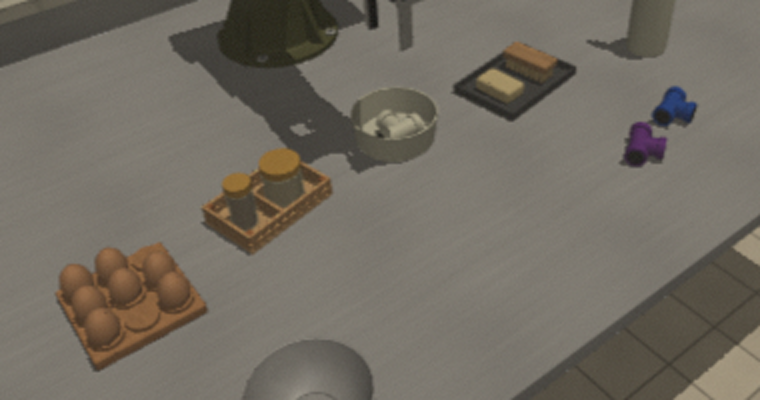

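The scene view shows both jars upright in the crate (236,200 and 280,178), the tee in the tub (395,123), and brush and soap flat in the tray (530,60 and 500,85). The egg tray and spray bottle look undisturbed. The gripper is clear, so I'm handing in.

```bash
python3 -m creep '{"hand":[-0.7,-0.7,-0.7],"slide":[[0,0,0],[0,0,0],[0,0,0]],"spin":[0,0,0]}'; python3 -c "
from station import ctrl
print(ctrl.hand_in())"
```

```text
time_s: 36.12
ee_pos: [0.4335, -0.0157, 0.187]
eef_rot: [-1.695, 1.569, 3.018]
force: [0.3, -0.7, -0.3]
grip_width: 0.0799
the job is handed in; nothing more can be done
None
```

All five things are sorted, and I handed the job in at about 36 s of the 128 s allowed; no verdict was reported.

- **Jars:** both stand upright in their bays. From the release poses and the measured crate, the squat jar is within about 2 mm of its bay centre and the slim jar within about 1 mm. I lowered both to the floor before letting go.
- **Tray:** the soap and the brush (bristles down) lie flat, side by side. The soap slipped out of the grip twice at first: once because I lifted before the fingers had closed, and once because the pads sat too high on its rounded edge. Gripping lower and harder worked on the third try.
- **Tub:** the tee lies on the floor of the tub, its origin about 14 mm from the tub's axis. I let it fall the last centimetre or so.
- **Last checks:** the final wrist and scene pictures showed no failed placement. The egg tray, spray bottle and the blue and purple tees looked untouched. The gripper was open and clear, with about zero force on it.
- **Disagreement:** the top camera placed objects a few mm (up to about 12 mm) away from where the wrist camera did. I relied on the wrist camera for the close work.

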